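Put the tweezers away under the sliding organiser cover

ROBOT

A 6-joint arm with a two-finger parallel gripper is mounted at the origin on the work surface. World frame = base frame: x ahead of the robot, y to its left, z up, the work surface at z = 0. Lengths are in m, angles in rad, forces in N, time in s.
With the tool pointing down it reaches from about 0.4 to 0.925 m from the base axis. Payload 12.5 kg.
Tool frame: the origin (TCP) lies at the very end of the fingers, on their centre line; the grasp point (between the pads) lies 19 mm behind it; z points along the fingers, y is the line along which they close (so a half turn about z gives the same grasp; the last joint's range is limited). The gripper opens to 95 mm and grips with 3 to 60 N. Pads are 20 mm wide; open, the fingers measure 119 mm over their backs; the gripper's body (75 mm by 180 mm) begins 59 mm behind the grasp point.
Start: joints at [-1.41, 0.491, 1.559, -0, 1.092, -0.106], TCP at [0.165, -0.603, 0.215] pointing down, gripper open.
Joint ranges: [-3.1, 3.1], [-0.84, 2.19], [0.05, 2.79], [-1.13, 4.28], [0.06, 2.93], [-2.69, 2.69]. Speed limits (rad/s): [2.22, 2.22, 2.79, 3.14, 3.14, 3.14].

INTERFACE

Orientations are given as [roll, pitch, yaw] about the fixed x, y, z axes, in that order (R = Rz(yaw) Ry(pitch) Rx(roll)).
In Python, from workcell import manip gives the robot as it stands.
- The arm moves only by the tool play_rows, never from a script. Its argument "motion" is a list of rows, each a list of 5 numbers: the shift along the tool's x, y, z in m, then the turn about the tool's z in degrees, then the finger opening in m, from 0 to 0.0951. In form: [[dx, dy, dz, spin, grip], ...]. A call has exactly 8 rows; each row shifts and turns the commanded pose from where the row before left it, along the tool's axes as they then stand; what a row does not reach is not made up. A row lasts 1/10 s, in which the tool goes at most 50 mm and 8.59 degrees, less where a joint would pass 70% of its speed; a pose out of reach is approached as far as the arm can. A call with a gripper value outside its range is refused whole. The fingers move at their own pace and stop on an object; "force" is the grip in N (left out, the last holds). Time passes only in rows, so rows that do not move let the fingers close, or fill a call up. It gives the time, the measured TCP pose, the force, the opening and the grip force at its end, in the units of the state.
- manip.observe(): the state, without advancing time (a new reading comes with each control period).
- manip.snapshot(name): name is "scene" or "top" or "wrist"; returns the picture (420x560x3 uint8, red, green, blue); there is no depth.
- manip.calibration(name): a dict with "vfov" (degrees; the focal length in pixels is half the picture's height over the tangent of half this angle, whatever the lens; pixels are square), "cx", "cy" (the principal point, pixels), "D" ([k1, k2, p1, p2, k3] as OpenCV has them; the pictures are not rectified), "cam_to_world" (4x4, takes a point from camera to world coordinates); the wrist camera has in their place "T_tool_cam" (4x4, takes a point from camera to tool coordinates, whose origin is the TCP and whose axes are the flange's). Camera axes: x right, y up, looking along -z (the intrinsics and any distortion apply to the point x, -y, -z); pixel columns grow to the right and rows downward; lengths in m; the calibration is good to about 2 mm. A picture is of the moment at which its call begins: read the wrist's pose just before it. calibration takes no time and is no camera call.
- manip.job_done(): hands the job in; it is judged then, once.
Trained networks look in the newest picture that a camera, given by its name, has taken for a name from the list of things; names that differ only in an ending like _2 or _b are one class to them, and where a whole thing is asked for, a point or a joint stands for the part that bears it (a point fixed in the world has none). Each returns a list of dicts, best first, with "confidence" (0 to 1); they miss things now and then, are a little off and sometimes report something else, mostly with a low value. They report only what shows in the picture. A call takes as long as a camera call.
- manip.masks_of(query, camera): "pixels" (420x560 bool, what is visible of it) and "location" ([column, row] in pixels, amid what is visible of it).
The state is a dict: "t": time; "joints": joint angles; "joint_vel": joint speeds; "tau": joint torques, N m; "tool_pos": TCP position; "ee_rot": TCP orientation; "ft_force": force on the tool from outside, world axes, zero at the start; "ft_torque": the same for the moment, N m; "width": finger opening in m; "gripper_force": force on a finger pad.
Only numpy, scipy, OpenCV 4.12 (cv2) and the standard library are available. Lean on these libraries where they do the work, as an engineer would, in place of code of your own. Each camera call takes 0.05 s, during which the arm holds its last target. There are 200 camera calls.

TASK

Put the tweezers away in the covered compartment of the organiser: slide its flush cover back by pressing down on it with the fingertips, lay the tweezers flat in the compartment without dropping them in, then slide the cover fully shut over them. Press just firmly enough for the cover to come along all the way, because the thin plastic cracks if it is leaned on hard, and leave everything else on the shelf where it is.

Things in the scene. Friction and masses are not known exactly. Their poses are not given: they have to be found in the camera images.
- organiser: White plastic organiser fixed to the shelf: open trough 106 mm (x) by 262 mm (y), 32 mm high, walls 8 mm, floor 4 mm thick, split at y = 0 by a divider 6 mm thick, top 20 mm above the shelf. The -y compartment is the covered one; the +y one is open and holds a small tin. Origin: centre of its underside, on the shelf; x across, y along, z up.
- compartment (a point): Point of the organiser (same axes): centre of the inner floor of the covered -y compartment, 4 mm above the shelf. The compartment measures 90 mm (x) by 120 mm (y) inside; its floor lies 28 mm below the rim.
- cover_home (a point): Point of the organiser (same axes), level with its rim, 32 mm above the shelf, at the middle of where the shut cover lies. The moulding is a little warped: the cover's real top at its middle is anywhere within 3.5 mm of rim level, and over the full slide it climbs or falls by 2 to 3 mm. It gives downwards about 1 mm for each 10 N of pressing and cracks above 20 N.
- cover (a joint): Position (m) of the flat grey plastic cover, 90 mm (organiser x) by 123 mm (y), 4 mm thick, no handle, fine printed lines in its middle: 0 = shut over the -y compartment, 0.123 = slid fully towards organiser +y, compartment bare. Its middle lies at cover_home + this value along organiser y. It takes about 5 N sideways to slide and stays where it is left.
- tweezers: Steel tweezers 95 mm long, 13 mm wide over the middle 30 mm (two blades bowed apart, they do not spring), 9 mm high, 25 g, lying on the shelf on the edges of the blades. Origin: centre of the underside; x along them towards the tips, z up.
- tin: Bystander: round aluminium balm tin, 38 mm across, 14 mm high, in the open compartment. Origin: centre of underside.
- canister: Bystander: chrome swab canister, 83 mm across, 113 mm high. Origin: centre of underside.
- mug: Bystander: white ceramic tooth mug, 72 mm across, 95 mm high. Origin: centre of underside.
- jar: Bystander: amber glass cream jar, 64 mm across, 55 mm high. Origin: centre of underside.
- tub: Bystander: orange plastic hair tie tub, 84 mm across, 50 mm high. Origin: centre of underside.
- dish: Bystander: white ceramic ring dish, 90 mm across, 20 mm high. Origin: centre of underside.
- clippers: Bystander: steel nail clippers 55 mm by 12 mm by 11 mm. Origin: centre of underside, x along them.
- light_switch (a joint): Bystander: toggle (rad) of the mirror light switch, a 25 mm steel lever on a white box at the left end of the shelf; 0 = off, 0.93 = on.

How it is judged:
By the outcome, as a careful person would: the job done as asked, in the order asked, and still so for the second after the job is handed in, with the robot touching nothing.
It also fails if it takes over 72 s, if anything falls off the work surface, if the arm or the gripper's body presses on something with over 40 N, if the wrist force passes 120 N, or if a joint passes its speed limit or range.

## Working session

There is one attempt and no reset: what is moved stays moved. The work goes in short steps, Python scripts to look and compute and a tool call to move; the robot and the scene stay as the last step left them, time stands still between calls to the robot, and variables do not carry over. Pictures are saved under pics/ and viewed, at most 10 in all, crops included, and the job is handed in when it is done.

Besides the shell and the picture viewer there is one more tool, called after ">>>" by a JSON object that holds its "op" and its "data", one argument or row to a line. play_rows: Moves the arm, as the interface text tells. Its arguments: {"type":"object","properties":{"motion":{"type":"array"},"force":{"type":"number"}},"required":["motion"]}

```bash
mkdir -p pics; cat > h.py <<'E'
import numpy as np, cv2
from workcell import manip
from scipy.spatial.transform import Rotation as Ro
def cam(name):
    c=manip.calibration(name); f=210/np.tan(np.radians(c["vfov"])/2)
    K=np.array([[f,0,c["cx"]],[0,f,c["cy"]],[0,0,1]])
    if "cam_to_world" in c: T=np.array(c["cam_to_world"])
    else:
        s=manip.observe(); W=np.eye(4); W[:3,:3]=Ro.from_euler("xyz",s["ee_rot"]).as_matrix(); W[:3,3]=s["tool_pos"]
        T=W@np.array(c["T_tool_cam"])
    return K,np.array(c["D"],float),T
def ray(C,px,z):
    K,D,T=C; p=cv2.undistortPoints(np.array(px,float).reshape(-1,1,2),K,D).reshape(-1,2)
    d=np.c_[p[:,0],-p[:,1],-np.ones(len(p))]@T[:3,:3].T; o=T[:3,3]
    return o+d*((z-o[2])/d[:,2])[:,None]
def proj(C,P):
    K,D,T=C; q=(np.atleast_2d(P)-T[:3,3])@T[:3,:3]; q=q*[1,-1,-1]
    return cv2.projectPoints(q,np.zeros(3),np.zeros(3),K,D)[0].reshape(-1,2)
def save(im,n): cv2.imwrite("pics/"+n,cv2.cvtColor(im,cv2.COLOR_RGB2BGR))
E
python3 - <<'E'
from h import *
for n in ["top","scene"]:
    C=cam(n); im=manip.snapshot(n); save(im,n+".png")
    print(n,C[2].round(3).tolist(),C[0][0,0])
    for q in ["organiser","cover","tweezers","tin","canister","mug","jar","tub","dish","clippers","light_switch"]:
        for m in manip.masks_of(q,n)[:2]:
            l=m["location"]; ys,xs=np.nonzero(m["pixels"]); 
            r=cv2.minAreaRect(np.c_[xs,ys].astype(np.float32))
            print(q,round(m["confidence"],2),np.round(l,1),ray(C,[l],0.0)[0].round(3)[:2],len(xs),np.round(r[0],1),np.round(r[1],1),round(r[2],1))
print(manip.observe())
E
```

```text
top [[0.021, 0.986, -0.166, 0.397], [-0.999, 0.027, 0.03, 0.096], [0.034, 0.165, 0.986, 1.286], [0.0, 0.0, 0.0, 1.0]] 385.30382458895957
organiser 0.85 [329.8 223. ] [ 0.557 -0.104] 1276 [343.9 223.9] [80.7 32.5] 8.0
cover 0.86 [360.3 224. ] [ 0.556 -0.208] 989 [362.  225.8] [37.5 26.9] 7.6
canister 0.6 [296.1 154.1] [0.795 0.014] 637 [297.5 155. ] [30. 25.] 90.0
canister 0.6 [383.4 165.1] [ 0.764 -0.291] 467 [383.7 165.2] [20.2 28.3] 60.3
mug 0.64 [331.  221.9] [ 0.561 -0.108] 1721 [343.7 223.6] [81.1 34.9] 7.1
mug 0.64 [430.9 222.8] [ 0.566 -0.45 ] 538 [432.  220.5] [23. 28.] 90.0
tub 0.59 [432.8 222. ] [ 0.569 -0.456] 549 [432.  221.5] [23. 28.] 90.0
dish 0.67 [176.6 202.2] [0.614 0.413] 560 [178.  201.5] [25. 26.] 90.0
clippers 0.63 [165.1 246.8] [0.464 0.44 ] 62 [166.5 247.5] [15.  3.] 90.0
light_switch 0.35 [228.5 223.4] [0.547 0.236] 4 [230.5 221.5] [1. 1.] 90.0
scene [[0.323, -0.694, 0.643, 1.445], [0.946, 0.238, -0.219, -0.218], [-0.001, 0.68, 0.734, 1.0], [0.0, 0.0, 0.0, 1.0]] 406.1326900725137
organiser 0.95 [228.5 220.2] [ 0.566 -0.1  ] 1498 [212.2 218. ] [30.6 84.3] 80.5
[... 794 characters left out ...]
374.2 190.6] [24.1 16.1] 26.6
{'t': 1.2, 'joints': array([-1.40961255e+00,  4.90893789e-01,  1.55890943e+00, -2.35805939e-05,
        1.09168892e+00, -1.05588074e-01]), 'joint_vel': array([ 0.00044871,  0.00154446, -0.00011762, -0.00055124, -0.00108108,
       -0.00012992]), 'tau': array([ 3.36042722e-04, -6.12485433e+01, -2.58433521e+01,  6.93449099e-02,
        4.44879464e-02,  3.28824490e-05]), 'tool_pos': array([ 0.1647878 , -0.60290029,  0.21466155]), 'ee_rot': array([3.14149491e+00, 3.14026297e-05, 2.66782719e-01]), 'ft_force': array([-0.77957399, -0.032786  ,  0.20906104]), 'ft_torque': array([ 0.01656021, -0.00076706,  0.01882771]), 'gripper_force': 0.0, 'width': 0.09477786486466354}
```

View pics/top.png

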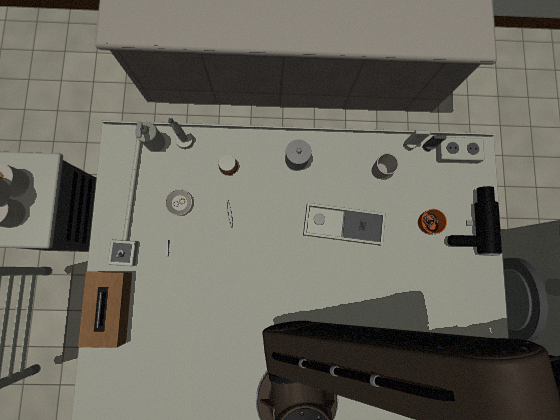

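View pics/scene.png

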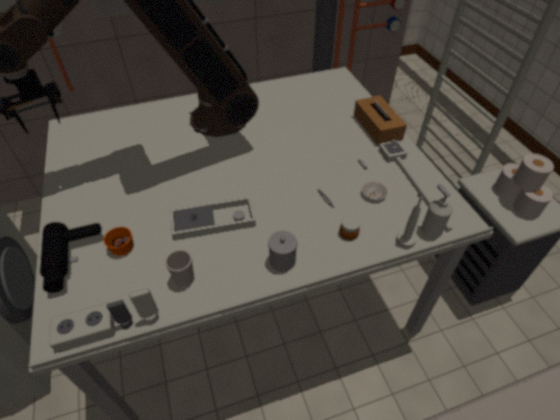

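The top view shows the organiser at about (344,224), with the tin at its left (+y) end and the cover at (362,226). The tweezers are at (229,213), the clippers at (168,247). The networks missed the tweezers, so I'll go closer with the wrist camera.

```bash
python3 - <<'E'
from h import *
print(np.array(manip.calibration("wrist")["T_tool_cam"]).round(4).tolist(),cam("wrist")[0])
C=cam("top")
im=cv2.imread("pics/top.png")
# organiser corners by eye in top picture at rim height
p=ray(C,[[307,204],[384,213],[382,244],[303,235]],0.032);print(p.round(3), p.mean(0))
e=(p[0]+p[3]-p[1]-p[2]);print("axis +y heading deg",np.degrees(np.arctan2(e[1],e[0])))
print(ray(C,[[229,200],[230,227]],0.005).round(3))
E
```

```text
[[-0.0012, 0.961, 0.2766, 0.0772], [1.0, 0.0012, 0.0001, 0.0003], [-0.0003, 0.2766, -0.961, -0.1699], [0.0, 0.0, 0.0, 1.0]] [[291.93718861   0.         276.7078729 ]
 [  0.         291.93718861 213.02953996]
 [  0.           0.           1.        ]]
[[ 0.614 -0.023  0.032]
 [ 0.591 -0.28   0.032]
 [ 0.488 -0.271  0.032]
 [ 0.511 -0.011  0.032]] [ 0.55125475 -0.14624909  0.032     ]
axis +y heading deg 84.84147957227344
[[0.626 0.237 0.005]
 [0.535 0.23  0.005]]
```

>>> {"op": "play_rows", "data": {
  "motion": [
    [0.031, -0.023, 0, 0, 0.095],
    [0.031, -0.023, 0, 0, 0.095],
    [0.031, -0.023, 0, 0, 0.095],
    [0.031, -0.023, 0, 0, 0.095],
    [0.031, -0.023, 0, 0, 0.095],
    [0.031, -0.023, 0, 0, 0.095],
    [0.031, -0.023, 0, 0, 0.095],
    [0.031, -0.023, 0, 0, 0.095]
  ]
}}

```text
t: 2.0
tool_pos: [0.3563, -0.3587, 0.2148]
ee_rot: [3.141, -0.0, 0.267]
ft_force: [0.2, 0.1, -0.3]
width: 0.0953
gripper_force: 0.0
```

>>> {"op": "play_rows", "data": {
  "motion": [
    [0.031, -0.023, 0, 0, 0.0],
    [0.031, -0.023, 0, 0, 0.0],
    [0.031, -0.023, 0, 0, 0.0],
    [0.031, -0.023, 0, 0, 0.0],
    [0.031, -0.023, 0, 0, 0.0],
    [0.031, -0.023, 0, 0, 0.0],
    [0.031, -0.023, 0, 0, 0.0],
    [0.031, -0.023, 0, 0, 0.0]
  ]
}}

```text
t: 2.8
tool_pos: [0.5471, -0.1157, 0.2148]
ee_rot: [3.141, -0.0, 0.267]
ft_force: [1.4, -0.5, 1.7]
width: 0.0366
gripper_force: 0.0
```

>>> {"op": "play_rows", "data": {
  "motion": [
    [0, 0, 0, -8.5, 0],
    [0, 0, 0, -8.5, 0],
    [0, 0, 0, -8.5, 0],
    [0, 0, 0, -8.5, 0],
    [0, 0, 0, -8.5, 0],
    [0, 0, 0, -8.5, 0],
    [0, 0, 0, -8.5, 0],
    [0, 0, 0, -8.5, 0]
  ]
}}

```text
t: 3.6
tool_pos: [0.5462, -0.1172, 0.2146]
ee_rot: [3.142, 0.0, 1.46]
ft_force: [-0.1, -0.2, 0.7]
width: 0.0005
gripper_force: 0.0
```

```bash
python3 - <<'E'
from h import *
s=manip.observe();print(s["t"],s["tool_pos"],s["ee_rot"],s["joints"],s["ft_force"],s["joint_vel"].round(3))
C=cam("wrist"); im=manip.snapshot("wrist"); save(im,"w1.png")
for q in ["organiser","cover","tweezers","tin"]:
    for m in manip.masks_of(q,"wrist")[:2]:
        ys,xs=np.nonzero(m["pixels"]); r=cv2.minAreaRect(np.c_[xs,ys].astype(np.float32)); b=cv2.boxPoints(r)
        z={"organiser":.032,"cover":.032,"tweezers":.005,"tin":.018}[q]
        print(q,round(m["confidence"],2),np.round(m["location"],1),len(xs),b.round(0).tolist()); print(ray(C,b,z)[:,:2].round(4).tolist(),ray(C,[m["location"]],z)[0].round(4))
E
```

```text
3.6 [ 0.54621546 -0.1171514   0.21464015] [3.14157029e+00 8.50865065e-05 1.45971679e+00] [-3.29480107e-01  3.96744532e-01  1.72357981e+00 -9.17274579e-05
  1.02122805e+00 -2.18352662e-01] [-0.11183054 -0.17054841  0.65170648] [-1.000e-03  0.000e+00  1.000e-03  0.000e+00 -1.000e-03 -1.474e+00]
organiser 0.66 [285.8 167.2] 9176 [[239.0, 107.0], [330.0, 107.0], [330.0, 264.0], [239.0, 264.0]]
[[0.514, -0.0108], [0.6175, -0.0224], [0.6051, -0.2189], [0.4852, -0.2053]] [ 0.56   -0.0852  0.032 ]
cover 0.63 [289.8 234.9] 2861 [[249.0, 215.0], [320.0, 215.0], [320.0, 265.0], [249.0, 265.0]]
[[0.5078, -0.1397], [0.5967, -0.1497], [0.5918, -0.2188], [0.4982, -0.2082]] [ 0.5562 -0.172   0.032 ]
tin 0.82 [290.  151.4] 740 [[275.0, 134.0], [304.0, 134.0], [304.0, 164.0], [275.0, 164.0]]
[[0.5514, -0.0455], [0.5864, -0.0494], [0.5833, -0.0856], [0.5473, -0.0816]] [ 0.5674 -0.0683  0.018 ]
tin 0.33 [290.4 234.7] 2805 [[249.0, 215.0], [319.0, 215.0], [319.0, 265.0], [249.0, 265.0]]
[[0.5059, -0.1437], [0.597, -0.1539], [0.5919, -0.2258], [0.4959, -0.2149]] [ 0.5571 -0.177   0.018 ]
```

View pics/w1.png

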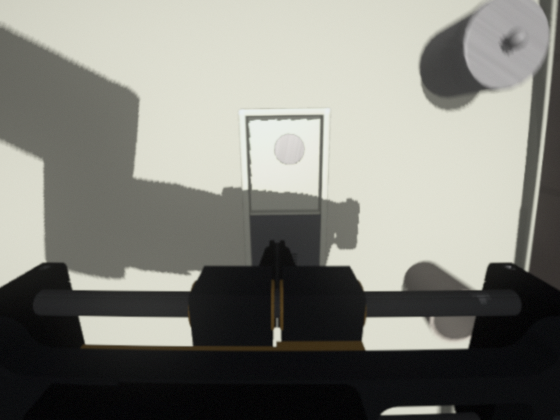

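The wrist view shows the organiser's +y rim corners at (240,109) and (330,109), the tin at (289,150) and the cover edge at row 215. The gripper hides the rest. This agrees with the top view: centre about (0.551,-0.147), yaw about -6°. I'll go above the middle of the cover with the fingers closed.

>>> {"op": "play_rows", "data": {
  "motion": [
    [-0.0115, 0, 0.021, 0, 0],
    [-0.0115, 0, 0.021, 0, 0],
    [-0.0115, 0, 0.021, 0, 0],
    [-0.0115, 0, 0.021, 0, 0],
    [-0.0115, 0, 0.021, 0, 0],
    [-0.0115, 0, 0.021, 0, 0],
    [-0.0115, 0, 0.021, 0, 0],
    [-0.0115, 0, 0.021, 0, 0]
  ]
}}

```text
t: 4.65
tool_pos: [0.5355, -0.209, 0.0458]
ee_rot: [3.141, 0.0, 1.45]
ft_force: [0.9, 0.2, -0.2]
width: 0.0004
gripper_force: 0.0
```

>>> {"op": "play_rows", "data": {
  "motion": [
    [0, 0, 0.002, 0, 0],
    [0, 0, 0.002, 0, 0],
    [0, 0, 0.002, 0, 0],
    [0, 0, 0.0015, 0, 0],
    [0, 0, 0, 0, 0],
    [0, 0, 0, 0, 0],
    [0, 0, 0, 0, 0],
    [0, 0, 0, 0, 0]
  ]
}}

```text
t: 5.45
tool_pos: [0.5355, -0.2085, 0.0393]
ee_rot: [3.141, 0.0, 1.454]
ft_force: [-0.4, -0.2, 0.2]
width: 0.0005
gripper_force: 0.0
```

```bash
python3 - <<'E'
from h import *
s=manip.observe();print(s["t"],s["tool_pos"],s["ee_rot"],s["ft_force"],s["joint_vel"].round(3))
C=cam("scene"); im=manip.snapshot("scene")
cv2.imwrite("pics/s2.png",cv2.resize(cv2.cvtColor(im[160:290,120:310],cv2.COLOR_RGB2BGR),None,fx=4,fy=4,interpolation=cv2.INTER_CUBIC))
y=np.radians(-5.8);R=np.array([[np.cos(y),-np.sin(y)],[np.sin(y),np.cos(y)]])
for c in [(-.053,-.131),(.053,-.131),(.053,.131),(-.053,.131),(0,-.063)]:
    P=np.r_[np.array([.5512,-.1468])+R@np.array(c),.032]; print(((proj(C,P)[0]-[120,160])*4).round(1), P.round(4))
E
```

```text
5.45 [ 0.53552901 -0.20848785  0.03930746] [3.14137613e+00 1.56332378e-04 1.45366469e+00] [-0.35211148 -0.20335182  0.22805983] [-0.001  0.002 -0.     0.     0.001 -0.001]
[200.9 195.1] [ 0.4852 -0.2718  0.032 ]
[207.1 294. ] [ 0.5907 -0.2825  0.032 ]
[542.2 235.9] [ 0.6172 -0.0218  0.032 ]
[518.9 142.8] [ 0.5117 -0.0111  0.032 ]
[290.3 228.6] [ 0.5448 -0.2095  0.032 ]
```

View pics/s2.png

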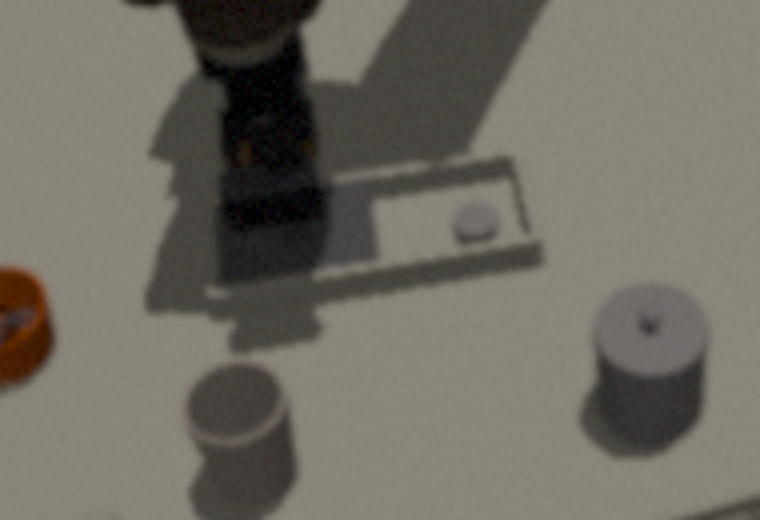

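The scene crop confirms the closed fingers are over the cover, with the organiser outline within a few pixels of my projection. I'll centre across the organiser and feel down gently.

>>> {"op": "play_rows", "data": {
  "motion": [
    [0, 0.003, 0, 0, 0],
    [0, 0.003, 0, 0, 0],
    [0, 0.003, 0.001, 0, 0],
    [0, 0, 0.001, 0, 0],
    [0, 0, 0.001, 0, 0],
    [0, 0, 0, 0, 0],
    [0, 0, 0, 0, 0],
    [0, 0, 0, 0, 0]
  ]
}}

```text
t: 6.3
tool_pos: [0.5444, -0.2096, 0.0362]
ee_rot: [3.142, 0.0, 1.454]
ft_force: [-0.0, -0.2, 0.4]
width: 0.0004
gripper_force: 0.0
```

>>> {"op": "play_rows", "data": {
  "motion": [
    [0, 0, 0.0005, 0, 0],
    [0, 0, 0.0005, 0, 0],
    [0, 0, 0, 0, 0],
    [0, 0, 0, 0, 0],
    [0, 0, 0, 0, 0],
    [0, 0, 0, 0, 0],
    [0, 0, 0, 0, 0],
    [0, 0, 0, 0, 0]
  ]
}}

```text
t: 7.1
tool_pos: [0.5444, -0.2096, 0.0351]
ee_rot: [3.142, 0.0, 1.454]
ft_force: [-0.0, 0.1, 0.2]
width: 0.0001
gripper_force: 0.0
```

>>> {"op": "play_rows", "data": {
  "motion": [
    [0, 0, 0.0005, 0, 0],
    [0, 0, 0.0005, 0, 0],
    [0, 0, 0, 0, 0],
    [0, 0, 0, 0, 0],
    [0, 0, 0, 0, 0],
    [0, 0, 0, 0, 0],
    [0, 0, 0, 0, 0],
    [0, 0, 0, 0, 0]
  ]
}}

```text
t: 7.9
tool_pos: [0.5444, -0.2096, 0.0341]
ee_rot: [3.142, 0.0, 1.454]
ft_force: [-0.3, 0.4, 0.1]
width: 0.0005
gripper_force: 0.0
```

>>> {"op": "play_rows", "data": {
  "motion": [
    [0, 0, 0.0005, 0, 0],
    [0, 0, 0.0005, 0, 0],
    [0, 0, 0, 0, 0],
    [0, 0, 0, 0, 0],
    [0, 0, 0, 0, 0],
    [0, 0, 0, 0, 0],
    [0, 0, 0, 0, 0],
    [0, 0, 0, 0, 0]
  ]
}}

```text
t: 8.7
tool_pos: [0.5444, -0.2096, 0.0331]
ee_rot: [3.142, 0.0, 1.454]
ft_force: [-0.1, -0.3, -0.1]
width: 0.0008
gripper_force: 0.0
```

>>> {"op": "play_rows", "data": {
  "motion": [
    [0, 0, 0.0005, 0, 0],
    [0, 0, 0.0005, 0, 0],
    [0, 0, 0, 0, 0],
    [0, 0, 0, 0, 0],
    [0, 0, 0, 0, 0],
    [0, 0, 0, 0, 0],
    [0, 0, 0, 0, 0],
    [0, 0, 0, 0, 0]
  ]
}}

```text
t: 9.5
tool_pos: [0.5444, -0.2096, 0.0321]
ee_rot: [3.142, 0.0, 1.454]
ft_force: [-1.4, 0.4, 0.3]
width: 0.0002
gripper_force: 0.0
```

>>> {"op": "play_rows", "data": {
  "motion": [
    [0, 0, 0.0005, 0, 0],
    [0, 0, 0.0005, 0, 0],
    [0, 0, 0, 0, 0],
    [0, 0, 0, 0, 0],
    [0, 0, 0, 0, 0],
    [0, 0, 0, 0, 0],
    [0, 0, 0, 0, 0],
    [0, 0, 0, 0, 0]
  ]
}}

```text
t: 10.3
tool_pos: [0.5445, -0.2096, 0.0312]
ee_rot: [3.141, 0.0, 1.454]
ft_force: [-1.0, -1.1, 3.6]
width: 0.0007
gripper_force: 2.1
```

>>> {"op": "play_rows", "data": {
  "motion": [
    [0, 0, 0.0005, 0, 0],
    [0, 0, 0.0004, 0, 0],
    [0, 0, 0, 0, 0],
    [0.002, 0, 0, 0, 0],
    [0.003, 0, 0, 0, 0],
    [0.003, 0, 0, 0, 0],
    [0.003, 0, 0, 0, 0],
    [0.003, 0, 0, 0, 0]
  ]
}}

```text
t: 11.1
tool_pos: [0.5461, -0.1963, 0.0308]
ee_rot: [3.141, 0.001, 1.454]
ft_force: [-3.8, -5.5, 9.2]
width: 0.0
gripper_force: 4.9
```

```bash
python3 - <<'E'
from h import *
s=manip.observe();print(s["t"],s["tool_pos"],s["ft_force"])
E
```

```text
11.1 [ 0.546136   -0.19628017  0.03076663] [-3.81358191 -5.48764322  9.16465588]
```

```bash
cat > cov.py <<'E'
from h import *
s=manip.observe();print(s["t"],s["tool_pos"].round(4),s["ft_force"].round(1))
C=cam("wrist"); im=manip.snapshot("wrist"); import sys; save(im,sys.argv[1])
O=np.array([.5512,-.1468]); a=np.array([.108,.994]);
g=im.astype(float).mean(2)
# darkness profile along organiser y on lines x=-30,-25,25,30mm at z=.032
ys=np.arange(-.06,.14,.001)
for xo in(-.035,-.028,.028,.035):
    P=np.c_[O+xo*np.array([a[1],-a[0]])+ys[:,None]*a, np.full(len(ys),.032)]
    v=cv2.remap(g.astype(np.float32),proj(C,P).astype(np.float32).reshape(-1,1,2),None,cv2.INTER_LINEAR).ravel()
    d=np.diff(cv2.GaussianBlur(v.reshape(-1,1),(1,5),0).ravel()); i=d.argmax(); print(xo,"edge y",ys[i].round(4),"step",d[i].round(1),v[i-8:i+9:4].round(0))
E
python3 cov.py w2.png
```

```text
11.1 [ 0.5461 -0.1963  0.0308] [-3.8 -5.5  9.2]
-0.035 edge y 0.016 step 31.6 [130. 131. 184. 235. 239.]
-0.028 edge y 0.015 step 34.9 [132. 133. 134. 238. 239.]
0.028 edge y 0.015 step 32.7 [127. 129. 131. 236. 237.]
0.035 edge y 0.016 step 32.9 [127. 129. 180. 235. 236.]
```

View pics/w2.png

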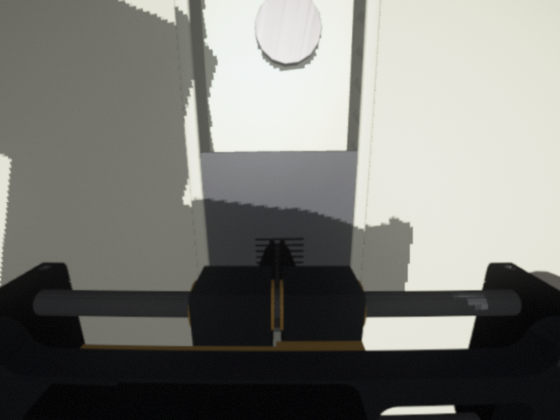

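The cover came along: its edge is at row 152, moved about 14 mm, with the printed lines still under the fingertips at (279,245). Its edge is level in the image, so the tool is aligned.

>>> {"op": "play_rows", "data": {
  "motion": [
    [0.003, 0, 0, 0, 0],
    [0.003, 0, 0, 0, 0],
    [0.003, 0, 0, 0, 0],
    [0.003, 0, 0, 0, 0],
    [0.003, 0, 0, 0, 0],
    [0.003, 0, 0, 0, 0],
    [0.003, 0, 0, 0, 0],
    [0.003, 0, 0, 0, 0]
  ]
}}

```text
t: 11.95
tool_pos: [0.5487, -0.1723, 0.0309]
ee_rot: [3.141, 0.001, 1.454]
ft_force: [-5.2, -5.2, 13.7]
width: 0.0003
gripper_force: 6.3
```

>>> {"op": "play_rows", "data": {
  "motion": [
    [0.003, -0.0001, -0.0001, 0, 0],
    [0.003, -0.0001, -0.0001, 0, 0],
    [0.003, -0.0001, -0.0001, 0, 0],
    [0.003, -0.0001, -0.0001, 0, 0],
    [0.003, -0.0001, -0.0001, 0, 0],
    [0.003, -0.0001, -0.0001, 0, 0],
    [0.003, -0.0001, -0.0001, 0, 0],
    [0.003, -0.0001, 0, 0, 0]
  ]
}}

```text
t: 12.75
tool_pos: [0.5511, -0.1485, 0.0316]
ee_rot: [3.141, 0.001, 1.454]
ft_force: [-2.7, -4.7, 11.5]
width: 0.0005
gripper_force: 5.5
```

>>> {"op": "play_rows", "data": {
  "motion": [
    [0.003, -0.0001, -0.0001, 0, 0],
    [0.003, -0.0001, 0, 0, 0],
    [0.003, -0.0001, -0.0001, 0, 0],
    [0.003, -0.0001, -0.0001, 0, 0],
    [0.003, -0.0001, 0, 0, 0],
    [0.003, -0.0001, -0.0001, 0, 0],
    [0.003, -0.0001, -0.0001, 0, 0],
    [0.003, -0.0001, 0, 0, 0]
  ]
}}

```text
t: 13.55
tool_pos: [0.5536, -0.1246, 0.0321]
ee_rot: [3.14, 0.001, 1.454]
ft_force: [-1.4, -5.3, 9.4]
width: 0.0005
gripper_force: 5.0
```

>>> {"op": "play_rows", "data": {
  "motion": [
    [0.003, 0, 0, 0, 0],
    [0.003, 0, 0, 0, 0],
    [0.003, 0, 0, 0, 0],
    [0.003, 0, 0, 0, 0],
    [0.003, 0, -0.0001, 0, 0],
    [0.003, 0, 0, 0, 0],
    [0.003, 0, -0.0001, 0, 0],
    [0.003, 0, 0, 0, 0]
  ]
}}

```text
t: 14.35
tool_pos: [0.5562, -0.1007, 0.0323]
ee_rot: [3.14, 0.001, 1.454]
ft_force: [-1.3, -6.0, 10.0]
width: 0.0003
gripper_force: 5.4
```

```bash
python3 cov.py w3.png
```

```text
14.35 [ 0.5562 -0.1007  0.0323] [-1.3 -6.  10. ]
-0.035 edge y 0.111 step 35.1 [140. 141. 140. 245. 176.]
-0.028 edge y 0.111 step 34.4 [140. 142. 146. 245. 232.]
0.028 edge y 0.111 step 35.2 [136. 138. 140. 243. 173.]
0.035 edge y 0.111 step 35.3 [135. 137. 145. 242. 224.]
```

>>> {"op": "play_rows", "data": {
  "motion": [
    [0.002, 0, 0, 0, 0],
    [0.002, 0, 0, 0, 0],
    [0.002, 0, 0, 0, 0],
    [0.002, 0, 0, 0, 0],
    [0.002, 0, 0, 0, 0],
    [0.002, 0, 0, 0, 0],
    [0.002, 0, 0, 0, 0],
    [0.0005, 0, 0, 0, 0]
  ]
}}

```text
t: 15.2
tool_pos: [0.5582, -0.0867, 0.0324]
ee_rot: [3.139, 0.001, 1.454]
ft_force: [-1.7, -8.7, 11.2]
width: 0.0004
gripper_force: 5.4
```

```bash
python3 cov.py w4.png
```

```text
15.2 [ 0.5582 -0.0867  0.0324] [-1.7 -8.7 11.2]
-0.035 edge y 0.122 step 35.5 [135. 138. 148. 239. 175.]
-0.028 edge y 0.122 step 35.7 [136. 138. 144. 239. 174.]
0.028 edge y 0.122 step 35.7 [133. 134. 141. 237. 177.]
0.035 edge y 0.122 step 37.4 [133. 134. 133. 237. 176.]
```

The cover is at its open stop (side force rose to 8.7 N, TCP at y=-0.087). Next I lift and travel to view the tweezers.

>>> {"op": "play_rows", "data": {
  "motion": [
    [0, 0, -0.005, 0, 0],
    [0, 0, -0.03, 0, 0],
    [0, 0, -0.04, 0, 0],
    [0, 0, -0.04, 0, 0],
    [0.04, -0.011, -0.01, 0, 0],
    [0.04, -0.011, -0.01, 0, 0.04],
    [0.04, -0.011, 0, 0, 0.04],
    [0.04, -0.011, 0, 0, 0.04]
  ]
}}

```text
t: 16.05
tool_pos: [0.5317, 0.0799, 0.1668]
ee_rot: [3.142, -0.0, 1.453]
ft_force: [-0.0, 0.9, 1.2]
width: 0.0191
gripper_force: 0.0
```

>>> {"op": "play_rows", "data": {
  "motion": [
    [0.0385, -0.0105, 0, 0, 0.04],
    [0.0385, -0.0105, 0, 0, 0.04],
    [0.0385, -0.0105, 0, 0, 0.04],
    [0.0385, -0.0105, 0, 0, 0.04],
    [0, 0, 0, 8.5, 0.04],
    [0, 0, 0, 8.5, 0.04],
    [0, 0, 0, 8.5, 0.04],
    [0, 0, 0, 8.5, 0.04]
  ]
}}

```text
t: 16.85
tool_pos: [0.5082, 0.2364, 0.1662]
ee_rot: [-3.141, 0.001, 0.855]
ft_force: [-0.7, 0.5, -0.6]
width: 0.0402
gripper_force: 0.0
```

>>> {"op": "play_rows", "data": {
  "motion": [
    [0, 0, 0, 8.5, 0.04],
    [0, 0, 0, 8.5, 0.04],
    [0, 0, 0, 8.5, 0.04],
    [0, 0, 0, 8.5, 0.04],
    [0, 0, 0, 8.5, 0.04],
    [0, 0, 0, 2.5, 0.04],
    [0, 0, 0, 0, 0.04],
    [0, 0, 0, 0, 0.04]
  ]
}}

```text
t: 17.65
tool_pos: [0.5084, 0.2362, 0.1664]
ee_rot: [3.141, 0.001, 0.077]
ft_force: [-0.2, -0.9, 0.0]
width: 0.0397
gripper_force: 0.0
```

```bash
python3 - <<'E'
from h import *
s=manip.observe();print(s["t"],s["tool_pos"],s["ee_rot"],s["ft_force"].round(1),s["joints"].round(2))
C=cam("wrist"); im=manip.snapshot("wrist"); save(im,"w5.png")
for m in manip.masks_of("tweezers","wrist")[:2]:
    ys,xs=np.nonzero(m["pixels"]); P=ray(C,np.c_[xs,ys],.0045)[:,:2]
    (c,sz,a)=cv2.minAreaRect((P*1000).astype(np.float32)); print(m["confidence"],m["location"],len(xs),np.round(c,1),np.round(sz,1),a)
    print(cv2.boxPoints((c,sz,a)).round(1).tolist(),P.mean(0))
E
```

```text
17.65 [0.50843963 0.23620564 0.16636769] [3.14146630e+00 5.95766423e-04 7.65201370e-02] [-0.2 -0.9  0. ] [0.32 0.46 1.77 0.   0.91 1.81]
0.67 [275.5, 91.5] 35 [622.2 244. ] [7.  4.3] 4.319314956665039
[[618.5, 245.8000030517578], [618.7999877929688, 241.60000610351562], [625.7999877929688, 242.10000610351562], [625.5, 246.39999389648438]] [0.62208931 0.24404083]
```

View pics/w5.png

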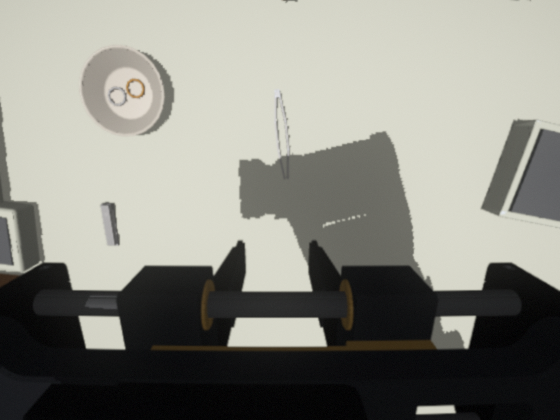

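The tweezers run from (277,91) to (286,179), the widest part at about (282,133). I'll work the ends out in world coordinates.

```bash
python3 - <<'E'
from h import *
C=cam("wrist"); P=ray(C,[[277,90],[286,179],[276,130],[289,135]],.0045)[:,:2];print(P.round(4))
d=P[0]-P[1];print(np.hypot(*d),np.degrees(np.arctan2(d[1],d[0])),P[:2].mean(0),P[2:].mean(0))
s=manip.observe();c=P[:2].mean(0);e=c-s["tool_pos"][:2];y=s["ee_rot"][2]
print("tool d",e@[np.cos(y),np.sin(y)],e@[np.sin(y),-np.cos(y)],np.degrees(y))
E
```

```text
[[0.6258 0.2442]
 [0.5315 0.2268]
 [0.5847 0.2422]
 [0.5805 0.2275]]
0.0958675194332251 10.478510893916326 [0.57866195 0.23547474] [0.58258884 0.23486258]
tool d 0.06987300564238662 0.006047810370457794 4.361137828228971
```

>>> {"op": "play_rows", "data": {
  "motion": [
    [0.01, 0.001, 0.018, 0, 0.04],
    [0.01, 0.001, 0.018, 0, 0.04],
    [0.01, 0.001, 0.018, 0, 0.04],
    [0.01, 0.001, 0.018, 0, 0.04],
    [0.01, 0.001, 0.018, 0, 0.04],
    [0.01, 0.001, 0.018, 0, 0.04],
    [0.01, 0, 0.018, 0, 0.04],
    [0, 0, 0, -6.1, 0.04]
  ]
}}

```text
t: 18.55
tool_pos: [0.5789, 0.235, 0.0381]
ee_rot: [3.141, 0.003, 0.182]
ft_force: [-0.9, -1.3, -0.2]
width: 0.0402
gripper_force: 0.0
```

>>> {"op": "play_rows", "data": {
  "motion": [
    [0, 0, 0.01, 0, 0.04],
    [0, 0, 0.01, 0, 0.04],
    [0, 0, 0.009, 0, 0.04],
    [0, 0, 0.005, 0, 0.04],
    [0, 0, 0.0025, 0, 0.04],
    [0, 0, 0, 0, 0.04],
    [0, 0, 0, 0, 0.04],
    [0, 0, 0, 0, 0.04]
  ]
}}

```text
t: 19.35
tool_pos: [0.5791, 0.2355, 0.0045]
ee_rot: [3.142, -0.001, 0.181]
ft_force: [-0.3, 0.1, -0.5]
width: 0.0398
gripper_force: 0.0
```

>>> {"op": "play_rows", "data": {
  "motion": [
    [0, 0, 0, 0, 0],
    [0, 0, 0, 0, 0],
    [0, 0, 0, 0, 0],
    [0, 0, 0, 0, 0],
    [0, 0, 0, 0, 0],
    [0, 0, 0, 0, 0],
    [0, 0, 0, 0, 0],
    [0, 0, 0, 0, 0]
  ],
  "force": 10
}}

```text
t: 20.15
tool_pos: [0.579, 0.2354, 0.0042]
ee_rot: [3.142, -0.0, 0.181]
ft_force: [-0.2, -0.2, 1.1]
width: 0.0128
gripper_force: 10.0
```

>>> {"op": "play_rows", "data": {
  "motion": [
    [0, 0, -0.01, 0, 0],
    [0, 0, -0.03, 0, 0],
    [0, 0, -0.04, 0, 0],
    [0, 0, -0.04, 0, 0],
    [-0.0095, 0.036, 0, 0, 0],
    [-0.0095, 0.036, 0, 0, 0],
    [-0.0095, 0.036, 0, 0, 0],
    [-0.0095, 0.036, 0, 0, 0]
  ]
}}

```text
t: 20.95
tool_pos: [0.5672, 0.0856, 0.125]
ee_rot: [3.141, -0.001, 0.182]
ft_force: [1.4, -0.2, -0.4]
width: 0.0131
gripper_force: 10.0
```

>>> {"op": "play_rows", "data": {
  "motion": [
    [-0.0096, 0.0359, 0, 0, 0],
    [-0.0096, 0.0359, 0, 0, 0],
    [-0.0096, 0.0359, 0, 0, 0],
    [-0.0096, 0.0359, 0, 0, 0],
    [-0.0096, 0.0359, 0, 0, 0],
    [-0.0096, 0.0359, 0, 0, 0],
    [-0.0096, 0.0359, 0, 0, 0],
    [-0.0096, 0.0359, 0, 0, 0]
  ]
}}

```text
t: 21.75
tool_pos: [0.5435, -0.211, 0.1249]
ee_rot: [3.141, -0.0, 0.181]
ft_force: [0.9, -0.5, -0.4]
width: 0.0129
gripper_force: 10.0
```

>>> {"op": "play_rows", "data": {
  "motion": [
    [0, 0, 0, -8.5, 0],
    [0, 0, 0, -8.5, 0],
    [0, 0, 0, -8.5, 0],
    [0, 0, 0, -8.5, 0],
    [0, 0, 0, -8.5, 0],
    [0, 0, 0, -8.5, 0],
    [0, 0, 0, -8.5, 0],
    [0, 0, 0, -8.5, 0]
  ]
}}

```text
t: 22.55
tool_pos: [0.5438, -0.2094, 0.1248]
ee_rot: [3.141, 0.0, 1.374]
ft_force: [0.7, 0.2, 0.1]
width: 0.013
gripper_force: 10.0
```

>>> {"op": "play_rows", "data": {
  "motion": [
    [0, 0, 0, -5.1, 0],
    [0, 0, 0.02, 0, 0],
    [0, 0, 0.02, 0, 0],
    [0, 0, 0.01, 0, 0],
    [0, 0, 0, 0, 0],
    [0, 0, 0, 0, 0],
    [0, 0, 0, 0, 0],
    [0, 0, 0, 0, 0]
  ]
}}

```text
t: 23.35
tool_pos: [0.5441, -0.2096, 0.0749]
ee_rot: [3.14, 0.001, 1.457]
ft_force: [-0.4, 0.0, 0.2]
width: 0.0126
gripper_force: 10.0
```

```bash
python3 - <<'E'
from h import *
s=manip.observe();print(s["t"],s["tool_pos"],s["ee_rot"],s["ft_force"].round(1),s["width"])
C=cam("wrist"); im=manip.snapshot("wrist"); save(im,"w6.png")
E
```

```text
23.35 [ 0.54405495 -0.20957789  0.074935  ] [3.14043912e+00 5.20582154e-04 1.45712235e+00] [-0.4  0.   0.2] 0.01256693419308748
```

View pics/w6.png

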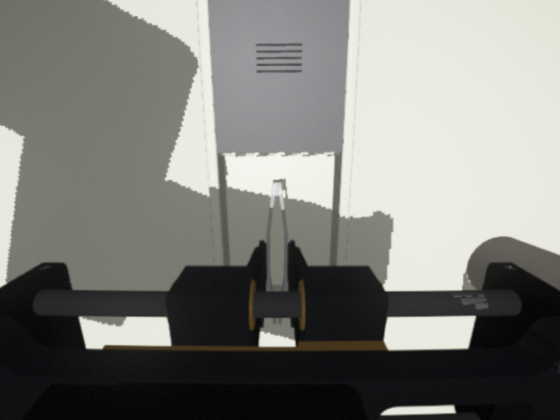

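The tweezers are held level and centred in the bare compartment: front end at (279,181), behind the cover edge at row 153. Lowering them in.

>>> {"op": "play_rows", "data": {
  "motion": [
    [0, 0, 0.012, 0, 0],
    [0, 0, 0.012, 0, 0],
    [0, 0, 0.012, 0, 0],
    [0, 0, 0.012, 0, 0],
    [0, 0, 0.008, 0, 0],
    [0, 0, 0.005, 0, 0],
    [0, 0, 0.0025, 0, 0],
    [0, 0, 0, 0, 0]
  ]
}}

```text
t: 24.2
tool_pos: [0.5437, -0.2094, 0.0104]
ee_rot: [-3.141, -0.0, 1.457]
ft_force: [0.0, 0.3, -0.5]
width: 0.0132
gripper_force: 10.0
```

>>> {"op": "play_rows", "data": {
  "motion": [
    [0, 0, 0.0005, 0, 0],
    [0, 0, 0.0005, 0, 0],
    [0, 0, 0.0005, 0, 0],
    [0, 0, 0.0005, 0, 0],
    [0, 0, 0.0005, 0, 0],
    [0, 0, 0, 0, 0],
    [0, 0, 0, 0, 0],
    [0, 0, 0, 0, 0]
  ]
}}

```text
t: 25.0
tool_pos: [0.5437, -0.2095, 0.0081]
ee_rot: [3.142, 0.0, 1.457]
ft_force: [-0.5, 0.0, -1.1]
width: 0.0131
gripper_force: 10.0
```

>>> {"op": "play_rows", "data": {
  "motion": [
    [0, 0, 0.0002, 0, 0],
    [0, 0, 0.0002, 0, 0],
    [0, 0, 0.0002, 0, 0],
    [0, 0, 0, 0, 0],
    [0, 0, 0, 0, 0],
    [0, 0, 0, 0, 0],
    [0, 0, 0, 0, 0],
    [0, 0, 0, 0, 0]
  ]
}}

```text
t: 25.8
tool_pos: [0.5438, -0.2095, 0.0081]
ee_rot: [3.141, 0.0, 1.457]
ft_force: [-2.4, 1.3, 6.8]
width: 0.0128
gripper_force: 10.0
```

>>> {"op": "play_rows", "data": {
  "motion": [
    [0, 0, -0.0004, 0, 0],
    [0, 0, 0, 0, 0.035],
    [0, 0, 0, 0, 0.035],
    [0, 0, 0, 0, 0.035],
    [0, 0, 0, 0, 0.035],
    [0, 0, 0, 0, 0.035],
    [0, 0, 0, 0, 0.035],
    [0, 0, -0.004, 0, 0.035]
  ]
}}

```text
t: 26.6
tool_pos: [0.5435, -0.2093, 0.0117]
ee_rot: [-3.141, -0.0, 1.457]
ft_force: [0.6, -0.0, 0.7]
width: 0.0348
gripper_force: 0.0
```

>>> {"op": "play_rows", "data": {
  "motion": [
    [0, 0, -0.01, 0, 0.035],
    [0, 0, -0.015, 0, 0.035],
    [0, 0, -0.025, 0, 0.035],
    [0, 0, -0.03, 0, 0.035],
    [-0.02, 0, -0.02, 0, 0.035],
    [-0.03, 0, 0, 0, 0],
    [-0.03, 0, 0, 0, 0],
    [0, 0, 0, 0, 0]
  ]
}}

```text
t: 27.4
tool_pos: [0.5344, -0.2918, 0.113]
ee_rot: [3.14, 0.001, 1.455]
ft_force: [0.1, -0.1, 0.2]
width: 0.0164
gripper_force: 0.0
```

```bash
python3 - <<'E'
from h import *
s=manip.observe();print(s["t"],s["tool_pos"],s["ee_rot"],s["ft_force"].round(1),s["width"])
C=cam("wrist"); im=manip.snapshot("wrist"); save(im,"w7.png")
E
```

```text
27.4 [ 0.53444758 -0.29184539  0.11301331] [3.13986796e+00 1.36182067e-03 1.45455929e+00] [ 0.1 -0.1  0.2] 0.016419519633838673
```

View pics/w7.png

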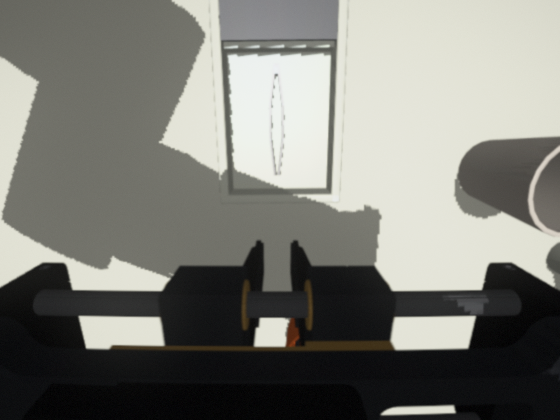

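The tweezers lie flat and centred in the compartment, (276,74) to (278,174). Returning to the middle of the cover to close it.

>>> {"op": "play_rows", "data": {
  "motion": [
    [0.04, 0, 0, 0, 0],
    [0.04, 0, 0, 0, 0],
    [0.04, 0, 0, 0, 0],
    [0.04, 0, 0.01, 0, 0],
    [0.04, 0, 0.02, 0, 0],
    [0.006, 0, 0.02, 0, 0],
    [0, 0, 0.012, 0, 0],
    [0, 0, 0.01, 0, 0]
  ]
}}

```text
t: 28.25
tool_pos: [0.5579, -0.0839, 0.0395]
ee_rot: [-3.141, 0.0, 1.458]
ft_force: [0.5, -1.0, -0.0]
width: 0.0002
gripper_force: 0.0
```

>>> {"op": "play_rows", "data": {
  "motion": [
    [0, 0, 0.003, 0, 0],
    [0, 0, 0.001, 0, 0],
    [0, 0, 0.001, 0, 0],
    [0, 0, 0, 0, 0],
    [0, 0, 0, 0, 0],
    [0, 0, 0, 0, 0],
    [0, 0, 0, 0, 0],
    [0, 0, 0, 0, 0]
  ]
}}

```text
t: 29.05
tool_pos: [0.5581, -0.0842, 0.035]
ee_rot: [3.141, 0.0, 1.457]
ft_force: [0.7, -0.4, 0.9]
width: 0.0005
gripper_force: 0.0
```

>>> {"op": "play_rows", "data": {
  "motion": [
    [0, 0, 0.0005, 0, 0],
    [0, 0, 0.0005, 0, 0],
    [0, 0, 0.0005, 0, 0],
    [0, 0, 0.0003, 0, 0],
    [0, 0, 0, 0, 0],
    [0, 0, 0, 0, 0],
    [0, 0, 0, 0, 0],
    [0, 0, 0, 0, 0]
  ]
}}

```text
t: 29.85
tool_pos: [0.5582, -0.0842, 0.0334]
ee_rot: [3.141, 0.0, 1.457]
ft_force: [-1.0, -0.0, 6.2]
width: 0.0005
gripper_force: 2.8
```

>>> {"op": "play_rows", "data": {
  "motion": [
    [0, 0, 0.0003, 0, 0],
    [0, 0, 0.0003, 0, 0],
    [0, 0, 0, 0, 0],
    [-0.002, 0, 0, 0, 0],
    [-0.003, 0, 0, 0, 0],
    [-0.003, 0, 0, 0, 0],
    [-0.003, 0, 0, 0, 0],
    [-0.003, 0, 0.0001, 0, 0]
  ]
}}

```text
t: 30.65
tool_pos: [0.5567, -0.0978, 0.0329]
ee_rot: [3.141, -0.0, 1.457]
ft_force: [-0.7, 5.8, 7.4]
width: 0.0008
gripper_force: 3.8
```

>>> {"op": "play_rows", "data": {
  "motion": [
    [0, 0, 0.0003, 0, 0],
    [0, 0, 0.0002, 0, 0],
    [-0.003, 0, 0.0001, 0, 0],
    [-0.003, 0, 0.0001, 0, 0],
    [-0.003, 0, 0, 0, 0],
    [-0.003, 0, 0.0001, 0, 0],
    [-0.003, 0, 0.0001, 0, 0],
    [-0.003, 0, 0, 0, 0]
  ]
}}

```text
t: 31.45
tool_pos: [0.5548, -0.1157, 0.0322]
ee_rot: [3.141, -0.0, 1.457]
ft_force: [-0.5, 5.3, 9.9]
width: 0.0005
gripper_force: 5.1
```

```bash
python3 cov.py w8.png
```

```text
31.45 [ 0.5548 -0.1157  0.0322] [-0.5  5.3  9.9]
-0.035 edge y 0.122 step 41.8 [246. 140. 160. 244. 228.]
-0.028 edge y 0.122 step 41.8 [246. 142. 159. 244. 231.]
0.028 edge y 0.122 step 41.0 [245. 141. 157. 242. 231.]
0.035 edge y 0.122 step 40.5 [244. 141. 157. 241. 228.]
```

```bash
sed -i 's/i=d.argmax();/i=[k for k in range(8,len(v)-8) if v[k]>190>v[k-1] and v[k-6:k].max()<190 and v[k-6:k].min()>100][0];/' cov.py; python3 cov.py w9.png
```

```text
31.5 [ 0.5547 -0.1161  0.0322] [-0.8  3.7 10. ]
-0.035 edge y 0.09 step 33.3 [140. 141. 190. 245. 245.]
-0.028 edge y 0.09 step 32.1 [140. 143. 198. 245. 246.]
0.028 edge y 0.09 step 31.9 [137. 139. 195. 243. 243.]
0.035 edge y 0.09 step 30.7 [137. 138. 198. 241. 242.]
```

The cover follows without slip (32 mm so far). Continuing.

>>> {"op": "play_rows", "data": {
  "motion": [
    [-0.003, 0, 0.0001, 0, 0],
    [-0.003, 0, 0, 0, 0],
    [-0.003, 0, 0.0001, 0, 0],
    [-0.003, 0, 0.0001, 0, 0],
    [-0.003, 0, 0, 0, 0],
    [-0.003, 0, 0.0001, 0, 0],
    [-0.003, 0, 0.0001, 0, 0],
    [-0.003, 0, 0, 0, 0]
  ]
}}

```text
t: 32.35
tool_pos: [0.5522, -0.1396, 0.0318]
ee_rot: [3.14, -0.0, 1.457]
ft_force: [1.1, 5.6, 10.9]
width: 0.0007
gripper_force: 5.2
```

>>> {"op": "play_rows", "data": {
  "motion": [
    [-0.003, 0, 0.0001, 0, 0],
    [-0.003, 0, 0, 0, 0],
    [-0.003, 0, 0.0001, 0, 0],
    [-0.003, 0, 0.0001, 0, 0],
    [-0.003, 0, 0, 0, 0],
    [-0.003, 0, 0.0001, 0, 0],
    [-0.003, 0, 0.0001, 0, 0],
    [-0.003, 0, 0, 0, 0]
  ]
}}

```text
t: 33.15
tool_pos: [0.5496, -0.1635, 0.0313]
ee_rot: [3.14, -0.0, 1.457]
ft_force: [1.0, 3.5, 10.8]
width: -0.0
gripper_force: 5.1
```

>>> {"op": "play_rows", "data": {
  "motion": [
    [-0.003, 0, 0.0001, 0, 0],
    [-0.003, 0, 0, 0, 0],
    [-0.003, 0, 0.0001, 0, 0],
    [-0.003, 0, 0.0001, 0, 0],
    [-0.003, 0, 0, 0, 0],
    [-0.003, 0, 0.0001, 0, 0],
    [-0.003, 0, 0.0001, 0, 0],
    [-0.003, 0, 0, 0, 0]
  ]
}}

```text
t: 33.95
tool_pos: [0.547, -0.1874, 0.0308]
ee_rot: [3.14, 0.0, 1.457]
ft_force: [1.5, 4.7, 9.6]
width: 0.0004
gripper_force: 4.8
```

```bash
python3 cov.py w10.png
```

```text
33.95 [ 0.547  -0.1874  0.0308] [1.5 4.7 9.6]
-0.035 edge y 0.019 step 28.5 [129. 130. 216. 238. 239.]
-0.028 edge y 0.019 step 25.5 [130. 132. 224. 238. 239.]
0.028 edge y 0.019 step 25.7 [128. 130. 218. 236. 237.]
0.035 edge y 0.019 step 28.3 [127. 128. 213. 235. 235.]
```

>>> {"op": "play_rows", "data": {
  "motion": [
    [-0.003, 0, 0.0001, 0, 0],
    [-0.003, 0, 0.0001, 0, 0],
    [-0.003, 0, 0.0001, 0, 0],
    [-0.003, 0, 0, 0, 0],
    [-0.003, 0, 0.0001, 0, 0],
    [-0.0025, 0, 0, 0, 0],
    [-0.002, 0, 0, 0, 0],
    [-0.0015, 0, 0, 0, 0]
  ]
}}

```text
t: 34.8
tool_pos: [0.5445, -0.2081, 0.0304]
ee_rot: [3.14, -0.0, 1.457]
ft_force: [1.5, 6.0, 10.0]
width: 0.0006
gripper_force: 4.5
```

```bash
python3 cov.py w11.png
```

```text
34.8 [ 0.5445 -0.2081  0.0304] [ 1.5  6.  10. ]
-0.035 edge y -0.001 step 32.3 [128. 129. 200. 181. 238.]
-0.028 edge y -0.001 step 31.9 [129. 130. 200. 185. 239.]
0.028 edge y 0.0 step 17.6 [127. 128. 229. 199. 237.]
0.035 edge y -0.001 step 32.4 [125. 126. 192. 186. 235.]
```

>>> {"op": "play_rows", "data": {
  "motion": [
    [-0.0007, 0, 0.0001, 0, 0],
    [-0.0007, 0, 0, 0, 0],
    [-0.0007, 0, 0, 0, 0],
    [-0.0007, 0, 0, 0, 0],
    [0, 0, 0, 0, 0],
    [0, 0, 0, 0, 0],
    [0, 0, 0, 0, 0],
    [0, 0, 0, 0, 0]
  ]
}}

```text
t: 35.65
tool_pos: [0.5439, -0.2105, 0.0302]
ee_rot: [3.141, -0.001, 1.457]
ft_force: [0.4, 7.1, 9.7]
width: 0.0003
gripper_force: 4.7
```

```bash
python3 cov.py w12.png
```

```text
35.65 [ 0.5439 -0.2105  0.0302] [0.4 7.1 9.7]
-0.035 edge y -0.001 step 29.2 [128. 131. 213. 189. 238.]
-0.028 edge y -0.001 step 31.3 [131. 132. 196. 192. 239.]
0.028 edge y 0.0 step 17.0 [128. 130. 231. 222. 237.]
0.035 edge y -0.001 step 30.1 [126. 129. 205. 183. 236.]
```

The cover is against its shut stop: its edge stays at y≈-0.001 and the side force holds at 7 N. Lifting away to check.

>>> {"op": "play_rows", "data": {
  "motion": [
    [0, 0, -0.003, 0, 0],
    [0, 0, -0.01, 0, 0],
    [0, 0, -0.03, 0, 0],
    [0, 0, -0.04, 0, 0],
    [-0.03, 0, -0.04, 0, 0],
    [-0.04, 0, 0, 0, 0],
    [-0.04, 0, 0, 0, 0],
    [0, 0, 0, 0, 0]
  ]
}}

```text
t: 36.5
tool_pos: [0.5303, -0.3247, 0.1533]
ee_rot: [3.14, 0.002, 1.454]
ft_force: [0.4, 0.2, -1.2]
width: 0.0004
gripper_force: 0.0
```

```bash
python3 cov.py w13.png
```

```text
36.5 [ 0.5303 -0.3247  0.1533] [ 0.4  0.2 -1.2]
-0.035 edge y -0.001 step 23.0 [142. 142. 206. 236. 235.]
-0.028 edge y -0.001 step 22.5 [144. 143. 207. 236. 236.]
0.028 edge y -0.001 step 24.0 [139. 139. 204. 235. 235.]
0.035 edge y -0.001 step 24.5 [138. 138. 202. 234. 234.]
```

View pics/w13.png

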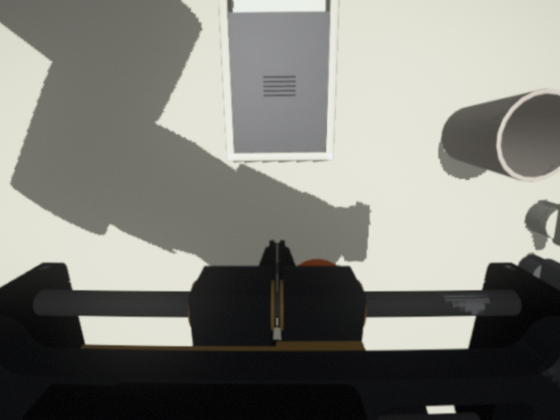

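The cover is whole and shut flush against the -y wall at row 153, with no gap, and the robot touches nothing.

```bash
python3 -c "
from workcell import manip
print(manip.job_done())"
```

```text
the job is handed in; nothing more can be done
None
```

The tweezers lie flat in the covered compartment with the cover slid fully shut and uncracked (highest pressing force I read was 13.7 N); the job was handed in at about 36.5 s of the 72 s, with nothing else touched.

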